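# Sort tested sensor modules into the pass and reject nests

## Task

Sort the three tested sensor modules by the tag on top: the two with a round tag go into the pockets of the nest marked with a round disc, the one with a bar tag into either pocket of the nest marked with a bar. Seat each one flat on its pocket floor, tag up, with its connector nose in the pocket's notch, and let go. Set them down, do not drop them, and leave the timer, dropper bottle and note pad where they are.

Things in the scene. Friction and masses are not known exactly. Their poses are not given: they have to be found in the camera images.
- module_1: Grey plastic sensor module, 56 x 36 mm, 32 mm high, 50 to 100 g, black connector nose (8 mm long, 14 mm wide, 3 to 13 mm up) on one end; white tag on top: round disc, 22 mm across (pass). Starts on the bench, tag up, nose within 0.6 rad of world -x. Origin: centre of the box's underside, nose not counted; x along the length (nose on the -x end), y across the width, z up.
- module_2: Grey plastic sensor module, 56 x 36 mm, 32 mm high, 50 to 100 g, black connector nose (8 mm long, 14 mm wide, 3 to 13 mm up) on one end; white tag on top: round disc, 22 mm across (pass). Starts on the bench, tag up, nose within 0.6 rad of world -x. Origin: centre of the box's underside, nose not counted; x along the length (nose on the -x end), y across the width, z up.
- module_3: Grey plastic sensor module, 56 x 36 mm, 32 mm high, 50 to 100 g, black connector nose (8 mm long, 14 mm wide, 3 to 13 mm up) on one end; white tag on top: bar 28 x 7 mm, across the box (reject). Starts on the bench, tag up, nose within 0.6 rad of world -x. Origin: centre of the box's underside, nose not counted; x along the length (nose on the -x end), y across the width, z up.
- pass_nest: Fixed aluminium nest, plate 190 x 54 x 4 mm. Two pockets in line, each 62 x 42 mm inside; walls 6 mm thick, 8 mm high inside, tops 12 mm above the bench. Each pocket's -x end wall has a 22 mm wide open notch for a module's nose. White mark on a black label on the plate's +x end: round disc, 22 mm. Origin: on the bench, midway between the pockets; x along the nest to the mark, z up.
- reject_nest: Fixed aluminium nest, plate 190 x 54 x 4 mm. Two pockets in line, each 62 x 42 mm inside; walls 6 mm thick, 8 mm high inside, tops 12 mm above the bench. Each pocket's -x end wall has a 22 mm wide open notch for a module's nose. White mark on a black label on the plate's +x end: bar 28 x 7 mm, crosswise. Origin: on the bench, midway between the pockets; x along the nest to the mark, z up.
- pass_nest_near (a point): Centre of the floor of the pass nest's pocket farther from its mark, 4 mm above the bench, 39 mm from the nest's origin along -x; axes as the nest's. A seated module's origin lies here and its axes agree with these.
- pass_nest_far (a point): Centre of the floor of the pass nest's pocket next to its mark, 4 mm above the bench, 39 mm from the nest's origin along +x; axes as the nest's. A seated module's origin lies here and its axes agree with these.
- reject_nest_near (a point): Centre of the floor of the reject nest's pocket farther from its mark, 4 mm above the bench, 39 mm from the nest's origin along -x; axes as the nest's. A seated module's origin lies here and its axes agree with these.
- reject_nest_far (a point): Centre of the floor of the reject nest's pocket next to its mark, 4 mm above the bench, 39 mm from the nest's origin along +x; axes as the nest's. A seated module's origin lies here and its axes agree with these.
- timer: White bench timer 62 x 62 x 17 mm, loose, to be left alone. Origin: centre of its underside.
- dropper: White dropper bottle standing upright, 27 mm across, 84 mm high, loose, to be left alone. Origin: centre of its underside.
- note_pad: Yellow note pad 44 x 62 x 6 mm, loose, to be left alone. Origin: centre of its underside.
There are look-alikes about, which are no part of the job. What is shaped like the module_1 but green or orange is not meant.

How it is judged:
At the end, for the whole second after the job is handed in: Both round-tag modules sit in pockets of the disc-marked nest and the bar-tag module in a pocket of the bar-marked nest: each origin within 6 mm horizontally of its pocket's centre and within 3 mm of the floor height, long axis within 0.15 rad of the pocket's, tilted less than 0.06 rad, at rest (((horizontal distance between module_1 and pass_nest_near below 0.006 m and z of module_1 in the frame of pass_nest_near between -0.003 and 0.003 m and angle between the x axis of module_1 and the x axis of pass_nest_near, either way round below 0.15 rad) or (horizontal distance between module_1 and pass_nest_far below 0.006 m and z of module_1 in the frame of pass_nest_far between -0.003 and 0.003 m and angle between the x axis of module_1 and the x axis of pass_nest_far, either way round below 0.15 rad)) and angle between each of module_1, module_2, module_3's own z axis and vertical below 0.06 rad and linear speed of each of module_1, module_2, module_3 below 0.02 m/s and ((horizontal distance between module_2 and pass_nest_near below 0.006 m and z of module_2 in the frame of pass_nest_near between -0.003 and 0.003 m and angle between the x axis of module_2 and the x axis of pass_nest_near, either way round below 0.15 rad) or (horizontal distance between module_2 and pass_nest_far below 0.006 m and z of module_2 in the frame of pass_nest_far between -0.003 and 0.003 m and angle between the x axis of module_2 and the x axis of pass_nest_far, either way round below 0.15 rad)) and ((horizontal distance between module_3 and reject_nest_near below 0.006 m and z of module_3 in the frame of reject_nest_near between -0.003 and 0.003 m and angle between the x axis of module_3 and the x axis of reject_nest_near, either way round below 0.15 rad) or (horizontal distance between module_3 and reject_nest_far below 0.006 m and z of module_3 in the frame of reject_nest_far between -0.003 and 0.003 m and angle between the x axis of module_3 and the x axis of reject_nest_far, either way round below 0.15 rad))); the robot touches nothing.
It fails at once if a module dropped: falling free of the fingers faster than 0.6 m/s (about a 2 cm drop) ((linear speed of module_1 above 0.6 m/s and contact force between the fingers and module_1 below 0.05 N) or (linear speed of module_2 above 0.6 m/s and contact force between the fingers and module_2 below 0.05 N) or (linear speed of module_3 above 0.6 m/s and contact force between the fingers and module_3 below 0.05 N)).
It fails at once if the timer, dropper bottle or note pad moved by more than 20 mm, or the bottle knocked over (distance of any of timer, dropper, note_pad from where it was at the start of the episode above 0.02 m or angle between dropper's own z axis and vertical above 0.4 rad).
It also fails if it takes over 53 s, if anything falls off the work surface, if the arm or the gripper's body presses on something with over 40 N, if the wrist force passes 120 N, or if a joint passes its speed limit or range.

## Robot

A 6-joint arm with a two-finger parallel gripper is mounted at the origin on a cart in front of the work surface, level with it; the furniture and walls round the work are solid. World frame = base frame: x ahead of the robot, y to its left, z up, the work surface at z = 0. Lengths are in m, angles in rad, forces in N, time in s.
With the tool pointing down it reaches from about 0.35 to 0.975 m from the base axis. Payload 7.1 kg.
Tool frame: the origin (TCP) lies midway between the tips of the shut fingers; the grasp point (between the pads) lies 19 mm behind it (hold_point_z is the distance from the TCP to the grasp point, in m); z points along the fingers, y is the line along which they close (so a half turn about z gives the same grasp; the last joint's range is limited). The gripper opens to 88 mm and grips with 3 to 60 N. Pads are 20 mm wide; open, the fingers measure 115 mm over their backs; the gripper's body (75 mm by 178 mm) begins 61 mm behind the grasp point.
Start: joints at [1.251, 0.423, 1.63, -0, 1.089, -0.019], TCP at [0.185, 0.597, 0.223] pointing down, gripper open.
Joint ranges: [-3, 3], [-0.9, 2.11], [0.09, 2.58], [-1.31, 4.45], [0.11, 2.69], [-2.54, 2.54]. Speed limits (rad/s): [2.39, 2.39, 3.01, 3.14, 3.14, 3.14].

## Interface

Orientations are given as a rotation vector (axis times angle).
In Python, from rig import * gives the robot as it stands. The module is installed in compiled form; this text tells all that it offers.
- The arm moves only by the tool play_rows, never from a script. Its argument "motion" is a list of rows, each a list of 5 numbers: the shift along the tool's x, y, z as a fraction of full scale, then the turn about the tool's z as a fraction of full scale, then the opening, from -1 (shut) to 1 (fully open). In form: [[dx, dy, dz, twist, grip], ...]. A call has 1 to 10 rows; each row is the pose to reach, as a shift and turn from the pose commanded when the call began, along the tool's axes at that moment; what a row does not reach only later rows make up. Full scale, the value 1, is 0.3 m for a shift and 0.5 rad for a turn. A row lasts 1/12 s, in which the tool goes at most 41.7 mm and 7.16 degrees, less where a joint would pass 70% of its speed; a pose out of reach is approached as far as the arm can. A call with a number of a shift or a turn outside -1 to 1 is refused whole. A call with a gripper value outside its range is refused whole. The fingers move at their own pace and stop on an object; the grip force is fixed at half the most. Time passes only in rows, so rows that repeat a pose let the fingers close. It gives the time, the measured TCP pose, the force, the opening and the grip force at its end, in the units of the state.
- sense(): the state, without advancing time (a new reading comes with each control period).
- capture(name): name is "scene" or "top"; returns (picture, depth): 420x560x3 uint8, red, green, blue; 420x560 float32, m along the optical axis (not along the pixel's ray), 0 where there is no reading.
- camera_info(name): a dict with "fovy" (degrees; the focal length in pixels is half the picture's height over the tangent of half this angle, whatever the lens; pixels are square), "cx", "cy" (the principal point, pixels), "R" (3x3) and "t" (3): a world point X has camera coordinates R X + t. Camera axes: x right, y down, z forward; pixel columns grow to the right and rows downward; lengths in m; the calibration is good to about 2 mm. A picture is of the moment at which its call begins. camera_info takes no time and is no camera call.
- job_done(): hands the job in; it is judged then, once.
The state is a dict: "t": time; "q": joint angles; "joint_velocities": joint speeds; "joint_efforts": joint torques, N m; "tcp_pos": TCP position; "orientation": TCP orientation; "wrist_force": force on the tool from outside, world axes, zero at the start; "moment": the same for the moment, N m; "opening": finger opening in m; "grasp_force": force on a finger pad.
Only numpy, scipy, OpenCV 4.12 (cv2) and the standard library are available. Lean on these libraries where they do the work, as an engineer would, in place of code of your own. Each camera call takes 0.05 s, during which the arm holds its last target. There are 200 camera calls.

## Working session

There is one attempt and no reset: what is moved stays moved. The work goes in short steps, Python scripts to look and compute and a tool call to move; the robot and the scene stay as the last step left them, time stands still between calls to the robot, and variables do not carry over. Pictures are saved under pics/ and viewed, at most 10 in all, crops included, and the job is handed in when it is done.

Besides the shell and the picture viewer there is one more tool, called after "Call:" as a command line: name --pt "numbers of a row" for each row, then --argument value for the rest. play_rows: Moves the arm, as the interface text tells. Its arguments: {"type":"object","properties":{"motion":{"type":"array","items":{"type":"array","items":{"type":"number","minimum":-1,"maximum":1}}}},"required":["motion"]}

```bash
mkdir -p pics; python3 - <<'E'
from rig import *
import cv2,numpy as np
for n in ("top","scene"):
    p,d=capture(n); cv2.imwrite(f"pics/{n}0.png",p[:,:,::-1]); np.save(f"pics/{n}0.npy",d)
    print(n,camera_info(n))
print(sense())
E
```

```text
top {'fovy': 55.08660226037265, 'cx': 281.67854187520936, 'cy': 205.49636971371802, 'R': array([[-0.00128364, -0.99986709, -0.01625314],
       [-0.98210848,  0.00432117, -0.18826645],
       [ 0.18831166,  0.01572068, -0.98198349]]), 't': array([0.3530148 , 0.59781154, 1.07479053])}
scene {'fovy': 47.526817594340685, 'cx': 273.00909019136606, 'cy': 210.42689050267484, 'R': array([[ 0.77877825, -0.62729368,  0.00266195],
       [-0.43476278, -0.54280254, -0.71857271],
       [ 0.45220103,  0.55845147, -0.69544675]]), 't': array([-0.25826639,  0.46417852,  0.69127202])}
{'t': 0.1, 'q': array([ 1.25097807e+00,  4.23744703e-01,  1.63057200e+00, -9.97775964e-06,
        1.08860489e+00, -1.89981318e-02]), 'joint_velocities': array([-1.30245155e-03,  9.76661481e-05, -3.06041025e-03, -1.29564681e-04,
       -1.32507898e-03, -8.59683613e-04]), 'joint_efforts': array([ 3.53198038e-04, -5.45614529e+01, -2.74320728e+01,  6.44907192e-02,
        1.88306981e-02, -5.17206740e-05]), 'tcp_pos': array([0.18501536, 0.59648386, 0.22200808]), 'orientation': array([-4.70707912e-01, -3.10591069e+00,  2.05979935e-03]), 'wrist_force': array([-0.18195784,  0.58248527,  0.32040733]), 'moment': array([-0.0154183 ,  0.02493181,  0.00714381]), 'grasp_force': 0.0, 'opening': 0.08762492959380094}
```

View pics/top0.png

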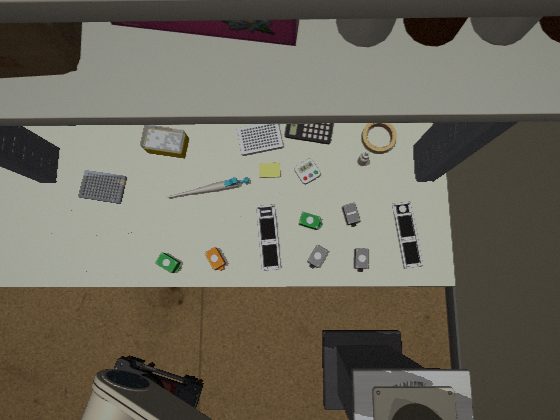

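View pics/scene0.png

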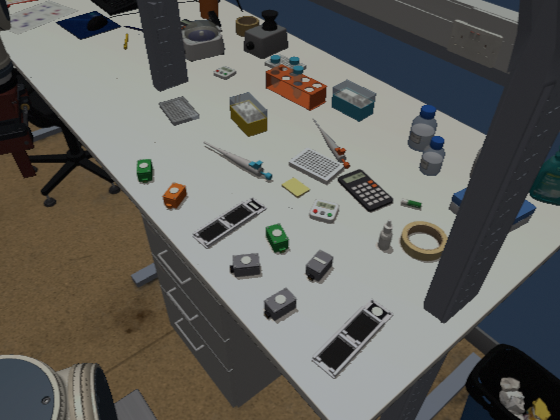

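Top view candidates:
- Grey modules: disc (318,256), disc (362,258), bar (351,213).
- Look-alikes, excluded by colour: green (310,220), green (168,262), orange (215,258).
- Nests: bar-marked at (268,237), disc-marked at (407,234).

Next I measure these and check the choice in one close crop.

```bash
cat > h.py <<'E'
from rig import *
import cv2,numpy as np
from scipy.spatial.transform import Rotation as Ro
def rayplane(n,uv,z):
    c=camera_info(n); f=210/np.tan(np.radians(c["fovy"]/2)); uv=np.atleast_2d(uv).astype(float)
    d=np.c_[(uv[:,0]-c["cx"])/f,(uv[:,1]-c["cy"])/f,np.ones(len(uv))]@c["R"]
    o=-c["R"].T@c["t"]
    return (o+d*((z-o[2])/d[:,2])[:,None])[:,:2]
def project(n,X):
    c=camera_info(n); f=210/np.tan(np.radians(c["fovy"]/2)); X=np.atleast_2d(X)@c["R"].T+c["t"]
    return X[:,:2]/X[:,2:]*f+[c["cx"],c["cy"]]
def rect(n,uv,z):
    "min-area rect of pixels cast on plane z: centre, long, short, long-axis angle, centroid"
    w=rayplane(n,uv,z); (c,s,a)=cv2.minAreaRect((w*1000).astype(np.float32))
    a=np.radians(a); 
    if s[0]<s[1]: a+=np.pi/2; s=s[::-1]
    a=(a+np.pi/2)%np.pi-np.pi/2
    return np.round(c,1),np.round(s,1),round(a,3),np.round(w.mean(0)*1000,1)
def yaw():
    R=Ro.from_rotvec(sense()["orientation"]).as_matrix(); return R
E
python3 - <<'E'
from h import *
for n in("top","scene"):
    p=cv2.imread(f"pics/{n}0.png"); 
    if n=="top":
        cv2.imwrite("pics/crop0.png",cv2.resize(p[195:280,240:440],None,fx=4,fy=4,interpolation=cv2.INTER_CUBIC))
    else: cv2.imwrite("pics/crops.png",cv2.resize(p[190:380,180:400],None,fx=3,fy=3,interpolation=cv2.INTER_CUBIC))
print(np.round(yaw(),4))
p=cv2.imread("pics/top0.png");print(p[250:262,308:328:2].max(2)); print(p[262:270,355:370,:].max(2))
print(p[225:235,255:285].max(2))
E
```

```text
[[-9.551e-01  2.963e-01 -4.000e-04]
 [ 2.963e-01  9.551e-01 -1.300e-03]
 [ 0.000e+00 -1.300e-03 -1.000e+00]]
[[171 171 171 119 114 117 114 114 115 113]
 [173 174 137 115 114 112 115 112 114 134]
 [171 171 104 115 138 151 114 113 114 112]
 [170 171 117 116 174 176 132 113 112  93]
 [172 143 113 139 176 175 176 114 113 113]
 [173 122 117 165 174 174 173 112 120 105]
 [171 125 113 164 175 174 174 117 105 110]
 [173 116 116 147 174 175 172 111  96 161]
 [135 114 115 117 174 172 144 113 110 160]
 [129 117 117 115 137 143 115 118 108 162]
 [129 123 115 116 116 112 113  93 109 171]
 [ 94 109 114 114 114 114 115 110 162 172]]
[[ 73 106 111 110 112 110 114 111 111 109 111 107 113  94 161]
 [ 80 105 112 111 111 111 109 110 111 109 108 106 111  94 160]
 [ 78 107 110 112 110 113 109 108 110 110 108 109 116 134 165]
 [ 80 110 124 113 110 110 109 108 112 109 109 109 114  93 161]
 [ 82 136 124 112 111 111 110 110 110 109 109 101 125  99 160]
 [ 77 118 136 122 116 115 111 110 110 110 108  98 116  90 157]
 [ 71  62  68  44  28  34  34  41  70  70  78  84 109  87 158]
 [164 166 105  49  33  31  39  38
[... 581 characters left out ...]
 24  28  26  27  23  22
   20  21 160 166 123 163 173 171 171 170 172 172]
 [171 172 171 166 171  93  34  25  25  25  25  18  24  28  24  25  21  26
   26  59 162 169 121 161 170 170 170 171 171 171]
 [172 170 174 155 167  94  33  23  21  24  28  23  27  23  22  24  25  25
   24  26 162 172 121 160 172 173 169 169 170 171]
 [171 172 172 152 168 107  43  24  22  21  23  29  18  26  28  24  24  23
   24  26 160 176 104 159 174 172 172 172 172 172]
 [171 170 170 131 167 125  53  29  27  24  21  24  28  26  27  23  31  29
   22  19 152 174 106 161 172 173 172 169 170 172]
 [173 172 171 154 169 146  68  21  25  23  25  26  23  20  23  29  24  25
   26  22 119 167 106 159 171 170 170 172 169 171]]
```

View pics/crop0.png

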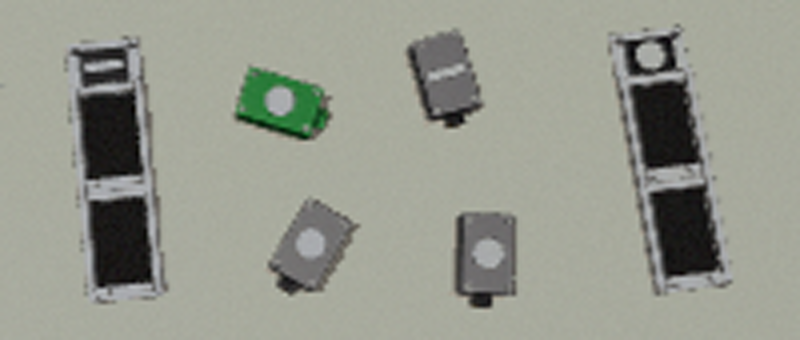

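View pics/crops.png

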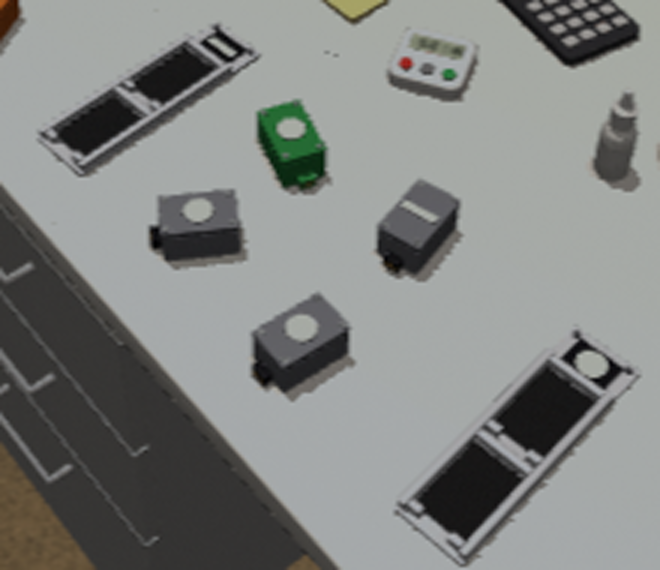

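```bash
cat > meas.py <<'E'
from h import *
def blobs(m,lo,hi):
    k,l,s,c=cv2.connectedComponentsWithStats(m.astype(np.uint8),connectivity=4)
    return [np.argwhere(l==i)[:,::-1] for i in range(1,k) if lo<s[i,4]<hi]
def tags(n,p,win):
    "white tag centroids near expected px"
    out=[]
    for (u,v) in win:
        w=9; g=p[v-w:v+w+1,u-w:u+w+1].astype(float).min(2)
        m=blobs(g>145,15,200); b=min(m,key=lambda b:np.hypot(*(b.mean(0)-w)))
        wt=np.clip(g-115,0,60)*cv2.dilate(np.isin(np.arange(g.size).reshape(g.shape),b[:,1]*g.shape[1]+b[:,0]).astype(np.uint8),np.ones((3,3)))
        yy,xx=np.mgrid[:g.shape[0],:g.shape[1]]
        out.append([u-w+(xx*wt).sum()/wt.sum(),v-w+(yy*wt).sum()/wt.sum()])
    return np.array(out)
if __name__=="__main__":
    P={n:cv2.imread(f"pics/{n}0.png") for n in("top","scene")}
    W={"top":[(318,256),(362,258),(352,213)],"scene":[(246,260),(280,299),(319,261)]}
    for n in P:
        print(n,"cam",-camera_info(n)["R"].T@camera_info(n)["t"])
        t=tags(n,P[n],W[n]); print(np.round(t,1).tolist(), np.round(rayplane(n,t,.032)*1000,1).tolist())
        mx=P[n].max(2)
        for b in blobs(mx<50,100,2500):
            r=rect(n,b,.008)
            if 30<r[1][1]<55 and r[1][0]<75: print("pocket",np.round(b.mean(0)),*r)
    # module axes, top view: grey top face
    p=P["top"].astype(int); mx=p.max(2); sat=mx-p.min(2)
    m=((mx>98)&(mx<128)&(sat<25))|((mx>145)&False)
    for (u,v) in W["top"]:
        s=np.zeros_like(m); s[v-14:v+15,u-14:u+15]=m[v-14:v+15,u-14:u+15]
        s=cv2.morphologyEx(s.astype(np.uint8),cv2.MORPH_OPEN,np.ones((3,3)))
        b=max(blobs(s,50,900),key=len); print("face",len(b),*rect("top",b,.032))
E
python3 meas.py
```

```text
top cam [0.38517334 0.3334882  1.17371202]
[[317.2, 255.4], [361.7, 257.9], [351.1, 212.6]] [[460.5, 251.8], [453.4, 127.3], [582.4, 152.6]]
pocket [406. 226.] [548.   -8.6] [59.9 37.7] 0.122 [547.2  -8. ]
pocket [267. 229.] [540.7 393.9] [59.1 39.2] 0.107 [540.5 394.3]
pocket [411. 252.] [470.1 -18.5] [58.8 37.7] 0.123 [469.9 -17.8]
pocket [270. 255.] [464.  386.2] [60.5 39.4] 0.097 [463.5 386.7]
scene cam [ 0.09034587 -0.29609347  0.81497639]
[[245.6, 259.5], [280.0, 298.6], [319.4, 259.9]] [[459.4, 252.0], [452.6, 128.2], [581.4, 152.5]]
pocket [145. 176.] [436.6 673.3] [68.1 36.4] 1.074 [435.1 663.2]
pocket [237. 215.] [537.6 394.7] [59.4 35.5] 0.102 [537.9 394. ]
pocket [212. 231.] [460.7 386.8] [59.  35.5] 0.102 [460.8 386. ]
pocket [277. 244.] [561.8 269. ] [59.6 38.5] 1.253 [553.6 260.2]
pocket [317. 272.] [578.5 141.6] [66.2 40.4] -0.325 [568.8 144. ]
pocket [279. 311.] [446.6 118.7] [64.3 37.8] -0.553 [443.1 120.2]
pocket [361. 327.] [544.1  -7.7] [58.9 39.8] 0.135 [544.1  -8.2]
pocket [336. 353.] [466.9 -18.4] [59.2 38.7] 0.142 [467.  -18.2]
face 166 [461.3 252.1] [55.7 35.6] -0.537 [461.3 252.5]
face 78 [469.8 127.3] [31.4 22.4] 1.568 [470.5 127.8]
face 91 [567.6 148.4] [33.7 24.1] -1.294 [568.  148.7]
```

```bash
python3 - <<'E'
from meas import *
p=cv2.imread("pics/top0.png").astype(int); mx=p.max(2); sat=mx-p.min(2)
for (u,v) in [(318,256),(362,258),(351,213)]:
    s=np.zeros(mx.shape,np.uint8); w=14
    s[v-w:v+w+1,u-w:u+w+1]=((mx>98)&(mx<130)&(sat<25))[v-w:v+w+1,u-w:u+w+1]
    s[v-5:v+6,u-5:u+6]|=(mx>98)[v-5:v+6,u-5:u+6].astype(np.uint8)
    s=cv2.morphologyEx(s,cv2.MORPH_OPEN,np.ones((4,4)))
    b=max(blobs(s,50,900),key=len); 
    W=rayplane("top",b,.032); C=np.cov((W-W.mean(0)).T); e,V=np.linalg.eigh(C); a=V[:,1]*np.sign(V[0,1])
    print("face",len(b),*rect("top",b,.032),"pca",np.arctan2(a[1],a[0]))
E
```

```text
face 224 [458.4 249.2] [55.7 35.9] -0.554 [458.1 249.2] pca -0.5112060232485786
face 218 [451.7 125. ] [53.6 30.9] -0.036 [450.9 124.9] pca -0.032039876200313525
face 202 [579.  149.3] [53.9 34.1] 0.227 [578.9 149. ] pca 0.16145149669184408
```

```bash
cat > plan.py <<'E'
from h import *
def plan(wps):
    "wps: (x,y,z mm, yaw of tool x mod pi); prints the fractions for each call, chained from the present pose"
    s=sense(); R=yaw(); p=s["tcp_pos"].copy(); a=np.arctan2(R[1,0],R[0,0])
    print("t",round(s["t"],2),"at",np.round(p*1000,1),"yaw",round(a,3),"open",round(s["opening"],4),"F",np.round(s["wrist_force"],1))
    for x,y,z,w in wps:
        d=np.array([x,y,z])/1000-p; dyaw=(w-a+np.pi/2)%np.pi-np.pi/2
        X=np.array([np.cos(a),np.sin(a)]); Y=np.array([np.sin(a),-np.cos(a)])
        f=np.round([d[:2]@X/.3,d[:2]@Y/.3,-d[2]/.3,-dyaw/.5],3)
        rows=max(np.linalg.norm(d)/.0417,abs(dyaw)/.125)
        print((x,y,z,w),"->",f.tolist(),"rows>=",round(rows,1))
        p=np.array([x,y,z])/1000; a+=dyaw
E
python3 - <<'E'
from plan import *
plan([(320,430,150,-.42),(460,252,90,-.535),(460,252,11,-.535)])
E
```

```text
t 0.1 at [185.  596.5 222. ] yaw 2.841 open 0.0876 F [-0.2  0.6  0.3]
(320, 430, 150, -0.42) -> [-0.594, -0.397, 0.24, 0.238] rows>= 5.4
(460, 252, 90, -0.535) -> [-0.668, -0.351, 0.2, 0.23] rows>= 5.6
(460, 252, 11, -0.535) -> [0.0, 0.0, 0.263, -0.0] rows>= 1.9
```

Call:
play_rows --pt "-0.594 -0.397 0.24 0.238 0.45" --pt "-0.594 -0.397 0.24 0.238 0.45" --pt "-0.594 -0.397 0.24 0.238 0.45" --pt "-0.594 -0.397 0.24 0.238 0.45" --pt "-0.594 -0.397 0.24 0.238 0.45" --pt "-0.594 -0.397 0.24 0.238 0.45"

```text
t: 0.6
tcp_pos: [0.321, 0.4261, 0.1488]
orientation: [-0.657, -3.071, 0.006]
wrist_force: [-0.3, -0.8, -0.6]
opening: 0.064
grasp_force: 0.0
```

Call:
play_rows --pt "-0.668 -0.351 0.2 0.23 0.45" --pt "-0.668 -0.351 0.2 0.23 0.45" --pt "-0.668 -0.351 0.2 0.23 0.45" --pt "-0.668 -0.351 0.2 0.23 0.45" --pt "-0.668 -0.351 0.2 0.23 0.45" --pt "-0.668 -0.351 0.2 0.23 0.45" --pt "-0.668 -0.351 0.2 0.23 0.45" --pt "-0.668 -0.351 0.2 0.23 0.45" --pt "-0.668 -0.351 0.2 0.23 0.45"

```text
t: 1.35
tcp_pos: [0.4597, 0.2528, 0.0906]
orientation: [-0.831, -3.029, 0.0]
wrist_force: [-0.6, 0.4, -0.8]
opening: 0.0636
grasp_force: 0.0
```

```bash
python3 - <<'E'
from plan import *
plan([(460,252,11,-.535),(460,252,100,-.535),(460,252,100,-.13),(545.6,-8.1,100,.129),(545.6,-8.1,40,.129),(545.6,-8.1,15,.129),(545.6,-8.1,80,.129)])
E
```

```text
t 1.35 at [459.7 252.8  90.6] yaw 2.606 open 0.0636 F [-0.6  0.4 -0.8]
(460, 252, 11, -0.535) -> [-0.002, -0.002, 0.265, -0.0] rows>= 1.9
(460, 252, 100, -0.535) -> [0.0, 0.0, -0.297, -0.0] rows>= 2.1
(460, 252, 100, -0.13) -> [0.0, 0.0, -0.0, -0.81] rows>= 3.2
(545.6, -8.1, 100, 0.129) -> [-0.395, -0.823, -0.0, -0.518] rows>= 6.6
(545.6, -8.1, 40, 0.129) -> [0.0, 0.0, 0.2, -0.0] rows>= 1.4
(545.6, -8.1, 15, 0.129) -> [0.0, 0.0, 0.083, -0.0] rows>= 0.6
(545.6, -8.1, 80, 0.129) -> [0.0, 0.0, -0.217, -0.0] rows>= 1.6
```

Call:
play_rows --pt "0 0 0.1 0 0.45" --pt "0 0 0.2 0 0.45" --pt "-0.002 -0.002 0.265 0 0.45" --pt "-0.002 -0.002 0.265 0 0.45" --pt "-0.002 -0.002 0.265 0 -1" --pt "-0.002 -0.002 0.265 0 -1" --pt "-0.002 -0.002 0.265 0 -1" --pt "-0.002 -0.002 0.265 0 -1" --pt "-0.002 -0.002 0.265 0 -1" --pt "-0.002 -0.002 0.265 0 -1"

```text
t: 2.18
tcp_pos: [0.4611, 0.2523, 0.0124]
orientation: [0.83, 3.029, 0.002]
wrist_force: [-1.3, 1.0, 7.3]
opening: 0.0359
grasp_force: 30.0
```

Call:
play_rows --pt "0 0 -0.05 0 -1" --pt "0 0 -0.12 0 -1" --pt "0 0 -0.2 0 -1" --pt "0 0 -0.297 0 -1" --pt "0 0 -0.297 -0.2 -1" --pt "0 0 -0.297 -0.4 -1" --pt "0 0 -0.297 -0.6 -1" --pt "0 0 -0.297 -0.81 -1" --pt "0 0 -0.297 -0.81 -1"

```text
t: 2.93
tcp_pos: [0.4604, 0.2516, 0.1008]
orientation: [0.198, 3.135, 0.0]
wrist_force: [-0.1, 0.9, -0.2]
opening: 0.0357
grasp_force: 30.0
```

```bash
python3 - <<'E'
from plan import *
plan([(545.6,-8.1,100,.129),(545.6,-8.1,40,.129)])
p,d=capture("top"); cv2.imwrite("pics/top1.png",p[:,:,::-1]); q,d=capture("scene"); cv2.imwrite("pics/scene1.png",q[:,:,::-1])
cv2.imwrite("pics/c1.png",cv2.resize(np.hstack([q[170:360,180:380,::-1],p[170:360,260:460,::-1]]),None,fx=2,fy=2))
E
```

```text
t 2.93 at [460.4 251.6 100.8] yaw 3.015 open 0.0357 F [-0.1  0.9 -0.2]
(545.6, -8.1, 100, 0.129) -> [-0.391, -0.823, 0.003, -0.511] rows>= 6.6
(545.6, -8.1, 40, 0.129) -> [0.0, 0.0, 0.2, -0.0] rows>= 1.4
```

View pics/c1.png

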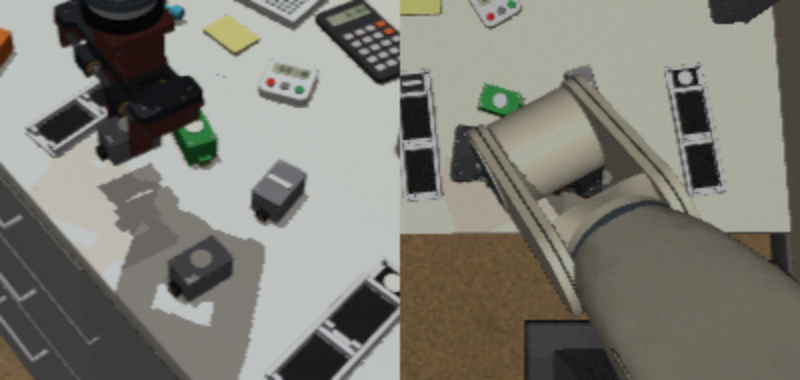

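Call:
play_rows --pt "-0.03 -0.07 0 -0.05 -1" --pt "-0.09 -0.19 0 -0.12 -1" --pt "-0.15 -0.31 0 -0.2 -1" --pt "-0.21 -0.44 0 -0.28 -1" --pt "-0.27 -0.57 0 -0.36 -1" --pt "-0.33 -0.69 0 -0.43 -1" --pt "-0.37 -0.78 0 -0.49 -1" --pt "-0.391 -0.823 0.003 -0.511 -1" --pt "-0.391 -0.823 0.003 -0.511 -1" --pt "-0.391 -0.823 0.003 -0.511 -1"

```text
t: 3.87
tcp_pos: [0.5446, -0.0089, 0.0993]
orientation: [0.19, -3.135, -0.0]
wrist_force: [-1.0, 0.8, -0.7]
opening: 0.0356
grasp_force: 30.0
```

Call:
play_rows --pt "0 0 0.08 0 -1" --pt "0 0 0.16 0 -1" --pt "0 0 0.2 0 -1" --pt "0 0 0.2 0 -1" --pt "0 0 0.2 0 -1"

```text
t: 4.28
tcp_pos: [0.544, -0.0073, 0.0391]
orientation: [0.198, -3.134, -0.0]
wrist_force: [-0.4, 0.0, 0.1]
opening: 0.036
grasp_force: 30.0
```

```bash
python3 - <<'E'
from plan import *
plan([(545.6,-8.1,17,.129),(545.6,-8.1,80,.129)])
q,d=capture("scene"); cv2.imwrite("pics/scene2.png",q[:,:,::-1])
cv2.imwrite("pics/c2.png",cv2.resize(q[260:400,280:420,::-1],None,fx=4,fy=4))
E
```

```text
t 4.28 at [544.   -7.3  39.1] yaw -3.015 open 0.036 F [-0.4  0.   0.1]
(545.6, -8.1, 17, 0.129) -> [-0.005, -0.003, 0.074, -0.006] rows>= 0.5
(545.6, -8.1, 80, 0.129) -> [0.0, 0.0, -0.21, -0.0] rows>= 1.5
```

View pics/c2.png

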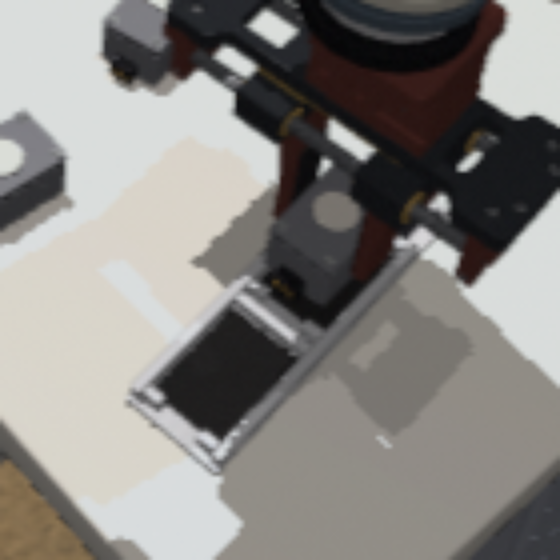

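The crop shows module_1 held level over the far pass pocket. Its tag is at about (364,312) in the full picture and the nose faces the notch. Now lowering.

Call:
play_rows --pt "-0.005 -0.003 0.025 -0.006 -1" --pt "-0.005 -0.003 0.045 -0.006 -1" --pt "-0.005 -0.003 0.06 -0.006 -1" --pt "-0.005 -0.003 0.068 -0.006 -1" --pt "-0.005 -0.003 0.074 -0.006 -1" --pt "-0.005 -0.003 0.074 -0.006 -1"

```text
t: 4.83
tcp_pos: [0.546, -0.0091, 0.0168]
orientation: [0.202, -3.134, -0.0]
wrist_force: [-0.4, 0.0, -1.0]
opening: 0.0359
grasp_force: 30.0
```

```bash
python3 - <<'E'
from plan import *
plan([(545.6,-8.1,15,.129)])
print(rayplane("scene",[[364.5,312.5]],.0587))
E
```

```text
t 4.83 at [546.   -9.1  16.8] yaw -3.013 open 0.0359 F [-0.4  0.  -1. ]
(545.6, -8.1, 15, 0.129) -> [0.001, 0.003, 0.006, -0.001] rows>= 0.0
[[ 0.54350093 -0.00920175]]
```

Call:
play_rows --pt "0 0.003 0.003 0 -1" --pt "0 0.003 0.005 0 -1" --pt "0 0.003 0.005 0 -1" --pt "0 0.003 0.005 0 -0.1" --pt "0 0.003 0.005 0 0.3" --pt "0 0.003 0.005 0 0.3" --pt "0 0.003 0.005 0 0.3"

```text
t: 5.42
tcp_pos: [0.5462, -0.008, 0.0157]
orientation: [-0.202, 3.135, 0.0]
wrist_force: [0.1, -0.5, -1.2]
opening: 0.055
grasp_force: 0.0
```

```bash
python3 - <<'E'
from plan import *
plan([(545.6,-8.1,80,.129),(453,127.7,80,-.02),(453,127.7,11,-.02),(453,127.7,90,-.02),(468.5,-18.2,80,.129)])
E
```

```text
t 5.42 at [546.2  -8.   15.7] yaw -3.013 open 0.055 F [ 0.1 -0.5 -1.2]
(545.6, -8.1, 80, 0.129) -> [0.002, 0.0, -0.214, -0.0] rows>= 1.5
(453, 127.7, 80, -0.02) -> [0.248, 0.489, -0.0, 0.298] rows>= 3.9
(453, 127.7, 11, -0.02) -> [0.0, 0.0, 0.23, -0.0] rows>= 1.7
(453, 127.7, 90, -0.02) -> [0.0, 0.0, -0.263, -0.0] rows>= 1.9
(468.5, -18.2, 80, 0.129) -> [-0.061, -0.485, 0.033, -0.298] rows>= 3.5
```

Call:
play_rows --pt "0 0 -0.05 0 0.35" --pt "0 0 -0.13 0 0.45" --pt "0.002 0 -0.214 0 0.45" --pt "0.002 0 -0.214 0 0.45"

```text
t: 5.75
tcp_pos: [0.5482, -0.0082, 0.0836]
orientation: [-0.202, 3.129, -0.001]
wrist_force: [-0.3, -0.3, -0.3]
opening: 0.0634
grasp_force: 0.0
```

Call:
play_rows --pt "0.06 0.12 0 0.1 0.45" --pt "0.12 0.24 0 0.2 0.45" --pt "0.18 0.36 0 0.298 0.45" --pt "0.248 0.489 0 0.298 0.45" --pt "0.248 0.489 0 0.298 0.45" --pt "0.248 0.489 0 0.298 0.45" --pt "0.248 0.489 0 0.298 0.45"

```text
t: 6.33
tcp_pos: [0.4534, 0.1279, 0.0798]
orientation: [0.03, 3.141, 0.0]
wrist_force: [-0.0, -0.3, -0.9]
opening: 0.0637
grasp_force: 0.0
```

```bash
python3 - <<'E'
from plan import *
plan([(453,127.7,12,-.02)])
q,d=capture("scene"); cv2.imwrite("pics/scene3.png",q[:,:,::-1])
cv2.imwrite("pics/c3.png",cv2.resize(q[220:370,240:400,::-1],None,fx=4,fy=4))
E
```

```text
t 6.33 at [453.4 127.9  79.8] yaw 3.123 open 0.0637 F [-0.  -0.3 -0.9]
(453, 127.7, 12, -0.02) -> [0.001, -0.001, 0.226, 0.002] rows>= 1.6
```

View pics/c3.png

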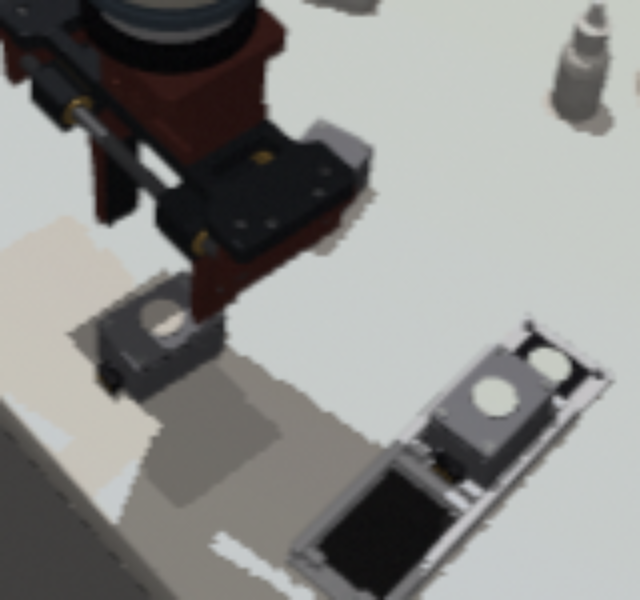

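Module_1 is seated, tag at about (364,319) in the full picture and nose in the notch. Next is module_2.

Call:
play_rows --pt "0 0 0.08 0 0.45" --pt "0 0 0.16 0 0.45" --pt "0.001 -0.001 0.226 0 0.45" --pt "0.001 -0.001 0.226 0 0.45" --pt "0.001 -0.001 0.226 0 -1" --pt "0.001 -0.001 0.226 0 -1" --pt "0.001 -0.001 0.226 0 -1" --pt "0.001 -0.001 0.226 0 -1" --pt "0.001 -0.001 0.226 0 -1" --pt "0.001 -0.001 0.226 0 -1"

```text
t: 7.22
tcp_pos: [0.4535, 0.1276, 0.0131]
orientation: [0.032, 3.139, 0.001]
wrist_force: [-0.0, -2.6, 7.0]
opening: 0.0361
grasp_force: 30.0
```

Call:
play_rows --pt "0 0 -0.05 0 -1" --pt "0 0 -0.12 0 -1" --pt "0 0 -0.2 0 -1" --pt "0 0 -0.26 0 -1" --pt "0 0 -0.26 0 -1" --pt "0 0 -0.26 0 -1"

```text
t: 7.72
tcp_pos: [0.4534, 0.1277, 0.0911]
orientation: [0.032, 3.139, 0.001]
wrist_force: [0.3, -0.4, -1.0]
opening: 0.0358
grasp_force: 30.0
```

```bash
python3 - <<'E'
from plan import *
plan([(468.5,-18.2,90,.129),(468.5,-18.2,40,.129)])
E
```

```text
t 7.72 at [453.4 127.7  91.1] yaw 3.121 open 0.0358 F [ 0.3 -0.4 -1. ]
(468.5, -18.2, 90, 0.129) -> [-0.06, -0.485, 0.004, -0.298] rows>= 3.5
(468.5, -18.2, 40, 0.129) -> [0.0, 0.0, 0.167, -0.0] rows>= 1.2
```

Call:
play_rows --pt "-0.01 -0.06 0 -0.04 -1" --pt "-0.02 -0.16 0 -0.1 -1" --pt "-0.03 -0.28 0 -0.17 -1" --pt "-0.045 -0.38 0 -0.23 -1" --pt "-0.055 -0.45 0 -0.28 -1" --pt "-0.06 -0.485 0.004 -0.298 -1" --pt "-0.06 -0.485 0.06 -0.298 -1" --pt "-0.06 -0.485 0.12 -0.298 -1" --pt "-0.06 -0.485 0.171 -0.298 -1" --pt "-0.06 -0.485 0.171 -0.298 -1"

```text
t: 8.55
tcp_pos: [0.465, -0.0184, 0.0356]
orientation: [0.201, -3.129, -0.001]
wrist_force: [-0.1, 0.0, -0.5]
opening: 0.0362
grasp_force: 30.0
```

```bash
python3 - <<'E'
from plan import *
q,d=capture("scene"); cv2.imwrite("pics/scene4.png",q[:,:,::-1])
plan([(468.5,-18.2,16.5,.129)])
E
```

```text
t 8.6 at [465.7 -18.3  36.8] yaw -3.013 open 0.036 F [-0.2 -0.5 -0.2]
(468.5, -18.2, 16.5, 0.129) -> [-0.009, -0.001, 0.068, -0.001] rows>= 0.5
```

Call:
play_rows --pt "0 0 0 0 -1" --pt "0 0 0 0 -1" --pt "0 0 0 0 -1"

```text
t: 8.85
tcp_pos: [0.4682, -0.0183, 0.0394]
orientation: [-0.202, 3.134, -0.0]
wrist_force: [-0.1, 0.6, -0.9]
opening: 0.036
grasp_force: 30.0
```

```bash
python3 - <<'E'
from plan import *
plan([(468.5,-18.2,16.5,.129)])
E
```

```text
t 8.85 at [468.2 -18.3  39.4] yaw -3.013 open 0.036 F [-0.1  0.6 -0.9]
(468.5, -18.2, 16.5, 0.129) -> [-0.001, 0.0, 0.076, -0.0] rows>= 0.5
```

Call:
play_rows --pt "-0.001 0 0.025 0 -1" --pt "-0.001 0 0.045 0 -1" --pt "-0.001 0 0.06 0 -1" --pt "-0.001 0 0.07 0 -1" --pt "-0.001 0 0.077 0 -1" --pt "-0.001 0 0.077 0 -1" --pt "-0.001 0 0.077 0 -1"

```text
t: 9.43
tcp_pos: [0.468, -0.0183, 0.0163]
orientation: [-0.201, 3.135, 0.0]
wrist_force: [-3.5, 0.8, 15.7]
opening: 0.036
grasp_force: 30.0
```

Call:
play_rows --pt "0 0 0 0 -0.1" --pt "0 0 0 0 0.3" --pt "0 0 0 0 0.3" --pt "0 0 0 0 0.3"

```text
t: 9.77
tcp_pos: [0.468, -0.0183, 0.0155]
orientation: [0.202, -3.135, -0.0]
wrist_force: [-1.0, -0.6, 0.9]
opening: 0.055
grasp_force: 0.0
```

```bash
python3 - <<'E'
from plan import *
plan([(468.5,-18.2,90,.129),(582,152.5,80,.21),(582,152.5,12,.21),(582,152.5,100,.21),(539.2,394.2,100,.101)])
E
```

```text
t 9.77 at [468.  -18.3  15.5] yaw -3.013 open 0.055 F [-1.  -0.6  0.9]
(468.5, -18.2, 90, 0.129) -> [-0.002, 0.0, -0.248, -0.0] rows>= 1.8
(582, 152.5, 80, 0.21) -> [-0.448, 0.516, 0.033, -0.162] rows>= 4.9
(582, 152.5, 12, 0.21) -> [0.0, 0.0, 0.227, -0.0] rows>= 1.6
(582, 152.5, 100, 0.21) -> [0.0, 0.0, -0.293, -0.0] rows>= 2.1
(539.2, 394.2, 100, 0.101) -> [-0.028, 0.818, -0.0, 0.218] rows>= 5.9
```

Call:
play_rows --pt "0 0 -0.05 0 0.35" --pt "0 0 -0.13 0 0.45" --pt "0 0 -0.248 0 0.45" --pt "0 0 -0.248 0 0.45" --pt "0 0 -0.248 0 0.45"

```text
t: 10.18
tcp_pos: [0.4694, -0.0184, 0.0915]
orientation: [-0.202, 3.131, -0.001]
wrist_force: [-0.1, -0.7, -0.1]
opening: 0.0636
grasp_force: 0.0
```

Call:
play_rows --pt "-0.1 0.12 0 -0.04 0.45" --pt "-0.19 0.22 0 -0.08 0.45" --pt "-0.28 0.32 0.01 -0.12 0.45" --pt "-0.37 0.42 0.02 -0.162 0.45" --pt "-0.45 0.516 0.033 -0.162 0.45" --pt "-0.45 0.516 0.033 -0.162 0.45" --pt "-0.45 0.516 0.033 -0.162 0.45" --pt "-0.45 0.516 0.033 -0.162 0.45"

```text
t: 10.85
tcp_pos: [0.5804, 0.1522, 0.0783]
orientation: [0.33, -3.121, 0.001]
wrist_force: [0.7, 0.1, 0.1]
opening: 0.0638
grasp_force: 0.0
```

```bash
python3 - <<'E'
from plan import *
plan([(582,152.5,12,.21)])
q,d=capture("scene"); cv2.imwrite("pics/scene5.png",q[:,:,::-1])
cv2.imwrite("pics/c5.png",cv2.resize(q[210:380,260:420,::-1],None,fx=3.5,fy=3.5))
E
```

```text
t 10.85 at [580.4 152.2  78.3] yaw -2.931 open 0.0638 F [0.7 0.1 0.1]
(582, 152.5, 12, 0.21) -> [-0.005, -0.0, 0.221, 0.001] rows>= 1.6
```

View pics/c5.png

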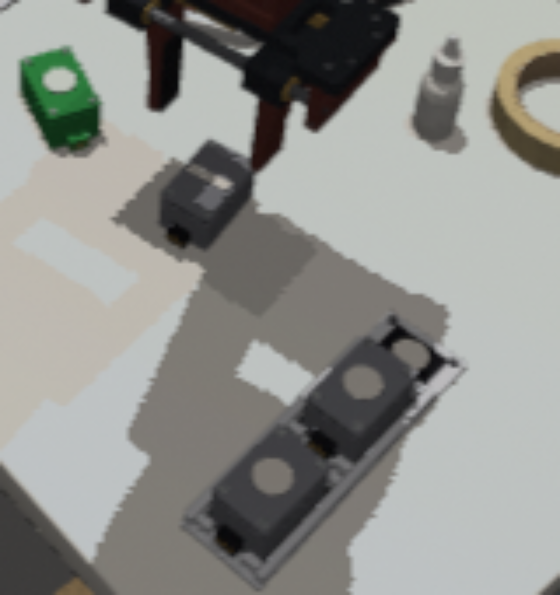

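Both disc modules are seated: tags at about (364,319) and (338,346), noses in the notches. The bar module is at about (319,262), with the open gripper above it.

Call:
play_rows --pt "0 0 0.08 0 0.45" --pt "-0.002 0 0.15 0 0.45" --pt "-0.003 0 0.222 0 0.45" --pt "-0.003 0 0.222 0 0.45" --pt "-0.003 0 0.222 0 -1" --pt "-0.003 0 0.222 0 -1" --pt "-0.003 0 0.222 0 -1" --pt "-0.003 0 0.222 0 -1" --pt "-0.003 0 0.222 0 -1" --pt "-0.003 0 0.222 0 -1"

```text
t: 11.73
tcp_pos: [0.5837, 0.1528, 0.0148]
orientation: [-0.329, 3.123, 0.0]
wrist_force: [-1.0, -0.3, 7.1]
opening: 0.0357
grasp_force: 30.0
```

Call:
play_rows --pt "0 0 -0.05 0 -1" --pt "0 0 -0.12 0 -1" --pt "0 0 -0.2 0 -1" --pt "0 0 -0.29 0 -1" --pt "0 0 -0.29 0 -1" --pt "0 0 -0.29 0 -1"

```text
t: 12.23
tcp_pos: [0.5841, 0.1531, 0.1024]
orientation: [-0.329, 3.121, 0.001]
wrist_force: [-0.1, 0.1, -0.9]
opening: 0.0362
grasp_force: 30.0
```

```bash
python3 - <<'E'
from plan import *
plan([(539.2,394.2,100,.101)])
E
```

```text
t 12.23 at [584.1 153.1 102.4] yaw -2.932 open 0.0362 F [-0.1  0.1 -0.9]
(539.2, 394.2, 100, 0.101) -> [-0.021, 0.817, 0.008, 0.218] rows>= 5.9
```

Call:
play_rows --pt "-0.002 0.08 0 0.02 -1" --pt "-0.005 0.2 0 0.05 -1" --pt "-0.008 0.32 0 0.09 -1" --pt "-0.011 0.45 0 0.12 -1" --pt "-0.014 0.57 0 0.15 -1" --pt "-0.016 0.69 0 0.18 -1" --pt "-0.016 0.78 0.004 0.21 -1" --pt "-0.016 0.818 0.008 0.218 -1" --pt "-0.016 0.818 0.008 0.218 -1" --pt "-0.016 0.818 0.008 0.218 -1"

```text
t: 13.07
tcp_pos: [0.5357, 0.393, 0.0969]
orientation: [0.161, -3.136, 0.003]
wrist_force: [0.6, -1.1, 0.3]
opening: 0.0362
grasp_force: 30.0
```

Call:
play_rows --pt "0 0 0.08 0 -1" --pt "0 0 0.15 0 -1" --pt "0 0 0.2 0 -1" --pt "0 0 0.2 0 -1" --pt "0 0 0.2 0 -1" --pt "0 0 0.2 0 -1"

```text
t: 13.57
tcp_pos: [0.5373, 0.3933, 0.0389]
orientation: [-0.157, 3.137, 0.001]
wrist_force: [-0.9, 0.4, -0.6]
opening: 0.0357
grasp_force: 30.0
```

```bash
python3 - <<'E'
from plan import *
plan([(540.7,394.3,18.5,.101)])
q,d=capture("scene"); cv2.imwrite("pics/scene6.png",q[:,:,::-1])
cv2.imwrite("pics/c6.png",cv2.resize(q[150:270,160:300,::-1],None,fx=4,fy=4))
E
```

```text
t 13.57 at [537.3 393.3  38.9] yaw -3.042 open 0.0357 F [-0.9  0.4 -0.6]
(540.7, 394.3, 18.5, 0.101) -> [-0.012, 0.002, 0.068, -0.002] rows>= 0.5
```

View pics/c6.png

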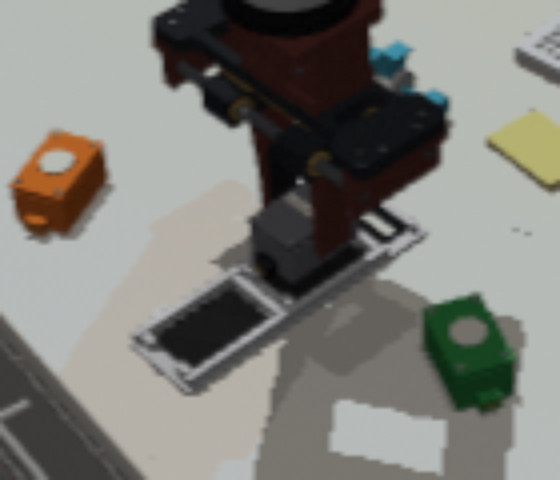

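The bar module hangs level over the far reject pocket at about (234,207), nose towards the notch. I let it settle and re-measure before lowering.

Call:
play_rows --pt "-0.006 0.001 0 0 -1" --pt "-0.006 0.001 0 0 -1" --pt "-0.006 0.001 0 0 -1"

```text
t: 13.87
tcp_pos: [0.5388, 0.3946, 0.039]
orientation: [-0.158, 3.136, 0.001]
wrist_force: [0.4, -0.4, -0.5]
opening: 0.0364
grasp_force: 30.0
```

```bash
python3 - <<'E'
from plan import *
plan([(540.7,394.3,18.5,.101)])
E
```

```text
t 13.87 at [538.8 394.6  39. ] yaw -3.041 open 0.0364 F [ 0.4 -0.4 -0.5]
(540.7, 394.3, 18.5, 0.101) -> [-0.006, -0.002, 0.068, -0.0] rows>= 0.5
```

Call:
play_rows --pt "-0.006 -0.002 0.02 0 -1" --pt "-0.006 -0.002 0.035 0 -1" --pt "-0.006 -0.002 0.05 0 -1" --pt "-0.006 -0.002 0.06 0 -1" --pt "-0.006 -0.002 0.066 0 -1" --pt "-0.006 -0.002 0.066 0 -1" --pt "-0.006 -0.002 0.066 0 -1"

```text
t: 14.45
tcp_pos: [0.5406, 0.3939, 0.0189]
orientation: [-0.158, 3.137, 0.0]
wrist_force: [0.9, -1.5, 4.8]
opening: 0.036
grasp_force: 30.0
```

Call:
play_rows --pt "0 0 0 0 -0.1" --pt "0 0 0 0 0.3" --pt "0 0 0 0 0.3" --pt "0 0 0 0 0.3" --pt "0 0 -0.05 0 0.35" --pt "0 0 -0.13 0 0.45" --pt "0 0 -0.25 0 0.45" --pt "0 0 -0.4 0 0.45" --pt "0 0 -0.5 0 0.45" --pt "0 0 -0.5 0 0.45"

```text
t: 15.28
tcp_pos: [0.5437, 0.3964, 0.1775]
orientation: [-0.158, 3.127, 0.011]
wrist_force: [0.7, 1.2, 0.3]
opening: 0.0638
grasp_force: 0.0
```

Call:
play_rows --pt "0.3 0.3 0 0 0.45" --pt "0.5 0.5 0 0 0.45" --pt "0.6 0.6 0 0 0.45" --pt "0.6 0.6 0 0 0.45" --pt "0.6 0.6 0 0 0.45" --pt "0.6 0.6 0 0 0.45" --pt "0.6 0.6 0 0 0.45" --pt "0.6 0.6 0 0 0.45"

```text
t: 15.95
tcp_pos: [0.3407, 0.5562, 0.1688]
orientation: [-0.165, 3.137, 0.0]
wrist_force: [-0.0, 0.7, 1.2]
opening: 0.0635
grasp_force: 0.0
```

```bash
python3 - <<'E'
from meas import *
q,_=capture("scene"); p,_=capture("top"); q=np.ascontiguousarray(q[:,:,::-1]);p=np.ascontiguousarray(p[:,:,::-1])
cv2.imwrite("pics/f.png",cv2.resize(q[150:390,160:440],None,fx=2.8,fy=2.5))
for n,i in(("scene",q),("top",p)):
    e=np.array([[.5456,-.0081,.036],[.4685,-.0182,.036],[.5392,.3942,.036]])
    t=tags(n,i,np.round(project(n,e)).astype(int)); print(n,np.round((rayplane(n,t,.036)-e[:,:2])*1000,1).tolist())
E
```

```text
scene [[-0.7, -0.7], [-1.6, -0.4], [-1.0, -0.2]]
top [[0.4, -1.4], [-1.1, -1.2], [-0.1, -1.3]]
```

View pics/f.png

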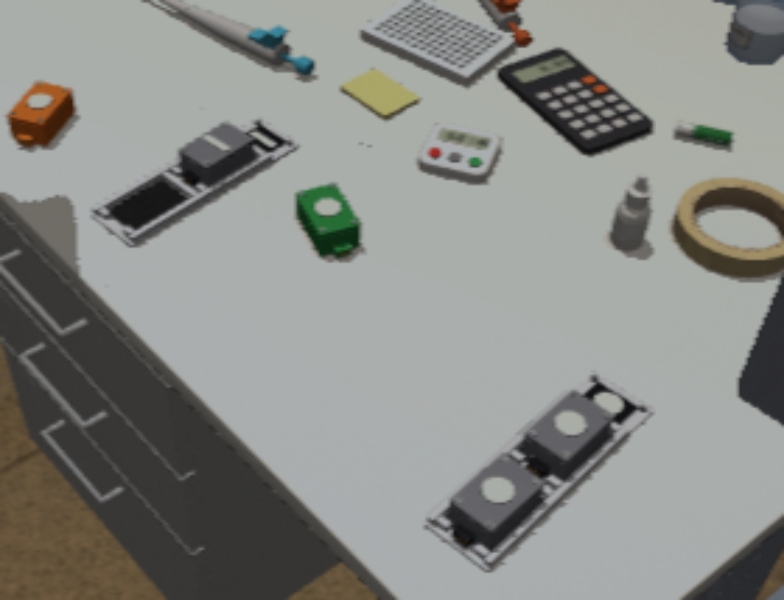

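All three modules are seated within about 2 mm of their pocket centres. Tags are at crop pixels (570,423), (498,490) and (216,142). The timer, bottle and pad look undisturbed.

```bash
python3 -c "
from rig import *
print(job_done())"
```

```text
the job is handed in; nothing more can be done
None
```

I handed the job in at about 16 s: both round-tag modules are in the disc-marked nest and the bar-tag module is in the bar-marked nest, each within about 2 mm of its pocket centre by camera; the hand-in gave no verdict.

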